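Scan the cleaner jug's label, then take off its safety cap

ROBOT

A 6-joint arm with a two-finger parallel gripper is mounted at the origin on the work surface. World frame = base frame: x ahead of the robot, y to its left, z up, the work surface at z = 0. Lengths are in m, angles in rad, forces in N, time in s.
With the tool pointing down it reaches from about 0.375 to 0.9 m from the base axis. Payload 3.1 kg.
Tool frame: the origin (TCP) lies on the centre line of the jaws, within the pads' length; the fingertips stand 25 mm ahead of it and the grasp point (between the pads) lies 6 mm ahead of it; z points along the fingers, y is the line along which they close (so a half turn about z gives the same grasp; the last joint's range is limited). The gripper opens to 85 mm and grips with 20 to 120 N. Pads are 22 mm wide; open, the fingers measure 114 mm over their backs; the gripper's body (76 mm by 85 mm) begins 54 mm behind the grasp point. The pads swing forward as they close: fully open they stand 13 mm farther back than shut.
Start: joints at [-1.486, 0.527, 1.433, -0, 1.181, -0.178], TCP at [0.162, -0.604, 0.256] pointing down, gripper open.
Joint ranges: [-3.08, 3.08], [-0.75, 2.2], [0.22, 2.44], [-1.43, 4.57], [0, 2.65], [-2.85, 2.85]. Speed limits (rad/s): [2.79, 2.79, 3.14, 3.14, 3.14, 3.14].

INTERFACE

Orientations are given as a rotation vector (axis times angle).
In Python, from plant import status, viewer, hand_in gives the robot as it stands.
- The arm moves only by the tool move_arm, never from a script. Its argument "motion" is a list of rows, each an object of numbers: "tx", "ty", "tz": the shift along the tool's x, y, z in m; "twist": the turn about the tool's z in rad; "fingers": the opening, from -1 (shut) to 1 (fully open). In form: [{"tx": .., "ty": .., "tz": .., "twist": .., "fingers": ..}, ...]. A call has 1 to 12 rows; each row shifts and turns the commanded pose from where the row before left it, along the tool's axes as they then stand; what a row does not reach is not made up. A row lasts 1/10 s, in which the tool goes at most 50 mm and 8.59 degrees, less where a joint would pass 70% of its speed; a pose out of reach is approached as far as the arm can. A call with a gripper value outside its range is refused whole. The fingers move at their own pace and stop on an object; the grip force is fixed at half the most. Time passes only in rows, so rows that do not move let the fingers close. It gives the time, the measured TCP pose, the force, the opening and the grip force at its end, in the units of the state.
- status.get_obs(): the state, without advancing time (a new reading comes with each control period).
- viewer.camera(name): name is "side" or "top"; returns a dict with "pixels" (384x512x3 uint8, red, green, blue), "depth" (384x512 float32, m along the optical axis (not along the pixel's ray), 0 where there is no reading), "fx", "fy", "cx", "cy" (pixels), "dist_coeffs" ([k1, k2, p1, p2, k3] as OpenCV has them; the pictures are not rectified), "view" (4x4, takes a point from world to camera coordinates). Camera axes: x right, y up, looking along -z (the intrinsics and any distortion apply to the point x, -y, -z); pixel columns grow to the right and rows downward; lengths in m; the calibration is good to about 2 mm. A picture is of the moment at which its call begins.
- hand_in(): hands the job in; it is judged then, once.
The state is a dict: "time_s": time; "joints": joint angles; "dq": joint speeds; "joint_efforts": joint torques, N m; "tcp_pos": TCP position; "orientation": TCP orientation; "force": force on the tool from outside, world axes, zero at the start; "moment": the same for the moment, N m; "width": finger opening in m; "grasp_force": force on a finger pad.
Only numpy, scipy, OpenCV 4.12 (cv2) and the standard library are available. Lean on these libraries where they do the work, as an engineer would, in place of code of your own. Each camera call takes 0.05 s, during which the arm holds its last target. There are 200 camera calls.

TASK

Log the contact-cleaner jug before opening it: pick up the hand scanner, hold its window steady for a good second about 5 to 10 cm in front of the jug's label, pointing straight at its middle, and lay the scanner back flat in the middle of its mat. Then grip the jug's push-and-turn cap, press it fully down, keep it down while twisting it counter-clockwise until it is free and lift it straight up, and finish still holding it, level and motionless, about 5 to 10 cm above the jug's neck. Leave everything else on the table where it is.

Things in the scene. Friction and masses are not known exactly. Their poses are not given: they have to be found in the camera images.
- scanner: hand-held barcode scanner, black plastic stick lying flat, 140 mm long, about 150 g: handle 30 mm wide and high; head at its +x end 34 mm long, 44 mm wide, 34 mm high. Origin: centre of its underside, 70 mm behind the window; x along the stick, out of the window; z up. It balances within 10 mm of the origin: pinch the handle there, across its 30 mm width.
- window (a point): centre of the scanner's reading window, in the head's end face: 70 mm along x and 17 mm up from the scanner's origin. Same axes as the scanner; it reads along +x.
- mat: grey rubber mat, 180 x 120 x 4 mm, fixed to the table, the scanner lying on it. Origin: centre of underside; long side along x. The mat is on one side (left or right) and the jug on the other.
- jug: square white cleaner jug, 76 x 76 mm, clamped in a dark steel bracket (base 120 x 100 mm, walls to 53 mm) fixed to the table: it neither turns nor lifts. Origin: on the table under its axis; z up. Its -x side is the front, roughly towards the robot: the bracket is open there, and the front panel leans back 25 degrees from z = 65 to 127 mm and carries the label. Shoulder at 137 mm.
- label (a point): middle of the barcode label (50 mm wide, 48 mm high) on the jug's leaning front panel: 24 mm in front of (-x) the jug's axis, 95 mm above the table. Axes as the jug's: a level scanner with its x along the jug's x faces it well.
- neck (a point): centre of the top rim of the jug's neck, under the cap, 170 mm above the table. Inside the cap two lugs hook under two lips of the neck, with a catch; a spring in the neck pushes the cap up with 5 N, and 12 N when pressed fully down. The freed cap is raised about 5 mm by it.
- cap: grey ribbed round push-and-turn cap on the jug, 50 mm across, 34 mm high, 60 g. Origin: centre of its underside, 150 mm above the table when locked; z up. Grip across its diameter from above. Pressed down (5 mm to clear the catch, hard stop at 7.5 mm) and kept down it turns counter-clockwise seen from above; beyond 50 degrees it lifts off (stop at 130); do not force it unpressed.
- breaker_two: two-pole circuit breaker, white plastic, 85 x 36 x 68 mm, standing on its back between the two work places; bystander. Origin: centre of underside.
- breaker_three: three-pole circuit breaker, white plastic, 85 x 54 x 68 mm, to the right (-y) side; bystander. Origin: centre of underside.
- tape: roll of black insulating tape, 60 mm across, 19 mm high, lying flat in the middle of the table; bystander. Origin: centre of underside.
- screwdriver: screwdriver, 190 mm long, red handle, lying crosswise just in front of the robot; bystander.
- pliers: red-handled pliers, about 170 x 70 x 18 mm, lying on the left (+y) side; bystander. Origin: under their middle.
- oil: small white round bottle with an ordinary black cap, 44 mm across, 115 mm high, standing on the right (-y) side; bystander. Origin: centre of underside.
- tester: grey stick-shaped voltage tester, 150 x 24 x 22 mm, lying on the left (+y) side; bystander. Origin: centre of underside.

How it is judged:
By the outcome, as a careful person would: the job done as asked, in the order asked, and still so for the second after the job is handed in, while the arm keeps its last pose, push and grip.
It also fails if it takes over 64 s, if anything falls off the work surface, if the arm or the gripper's body presses on something with over 40 N, if the wrist force passes 120 N, or if a joint passes its speed limit or range.

## Working session

There is one attempt and no reset: what is moved stays moved. The work goes in short steps, Python scripts to look and compute and a tool call to move; the robot and the scene stay as the last step left them, time stands still between calls to the robot, and variables do not carry over. Pictures are saved under pics/ and viewed, at most 10 in all, crops included, and the job is handed in when it is done.

Besides the shell and the picture viewer there is one more tool, called after ">>>" by a JSON object that holds its "method" and its "body". move_arm: Moves the arm, as the interface text tells. Its arguments: {"type":"object","properties":{"motion":{"type":"array","items":{"type":"object","properties":{"tx":{"type":"number"},"ty":{"type":"number"},"tz":{"type":"number"},"twist":{"type":"number"},"fingers":{"type":"number"}}}}},"required":["motion"]}

```bash
ls; mkdir -p pics; cat > h.py <<'E'
import numpy as np, cv2
from plant import status, viewer, hand_in
from scipy.spatial.transform import Rotation as R
def cloud(c):
    h,w=c["depth"].shape
    K=np.array([[c["fx"],0,c["cx"]],[0,c["fy"],c["cy"]],[0,0,1.]])
    uv=np.stack(np.meshgrid(np.arange(w),np.arange(h)),-1).reshape(-1,1,2).astype(np.float64)
    n=cv2.undistortPoints(uv,K,np.array(c["dist_coeffs"],float)).reshape(h,w,2)
    d=c["depth"].astype(float)
    P=np.stack([n[...,0]*d,-n[...,1]*d,-d,np.ones_like(d)],-1)
    W=P@np.linalg.inv(np.array(c["view"])).T
    W[d==0]=np.nan
    return W[...,:3]
def st():
    o=status.get_obs()
    Rm=R.from_rotvec(o["orientation"]).as_matrix()
    print("t",round(o["time_s"],2),"tcp",np.round(o["tcp_pos"],4),"F",np.round(o["force"],1),"w",round(o["width"],4),"g",o["grasp_force"],"q",np.round(o["joints"],2))
    print(np.round(Rm,3))
    return o,Rm
E
python3 - <<'E'
from h import *
st()
for n in("top","side"):
    c=viewer.camera(n); np.savez(n+".npz",**c,W=cloud(c))
    cv2.imwrite(f"pics/{n}1.png",cv2.resize(c["pixels"][...,::-1],(768,576)))
    print(n,np.round(np.linalg.inv(c["view"]),2))
E
```

```text
pics
t 0.0 tcp [ 0.1623 -0.6029  0.2553] F [-0.1  0.4  0.4] w 0.0855 g 0.0 q [-1.49  0.53  1.43 -0.    1.18 -0.18]
[[ 0.966  0.26  -0.   ]
 [ 0.26  -0.966  0.002]
 [ 0.    -0.002 -1.   ]]
top [[ 0.    1.   -0.09  0.46]
 [-1.    0.   -0.01  0.01]
 [-0.01  0.09  1.    1.27]
 [ 0.    0.    0.    1.  ]]
side [[-0.87  0.32 -0.38  0.06]
 [-0.5  -0.56  0.66  0.85]
 [ 0.    0.76  0.65  0.94]
 [ 0.    0.    0.    1.  ]]
```

View pics/top1.png

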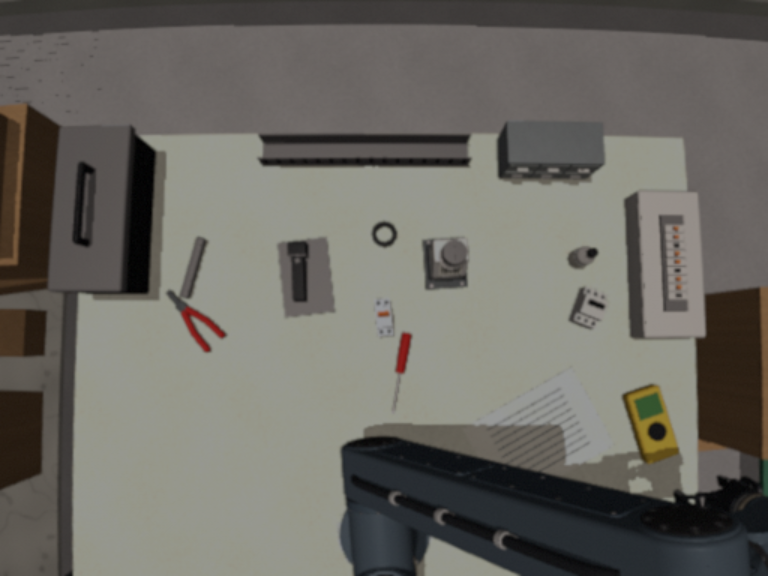

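View pics/side1.png

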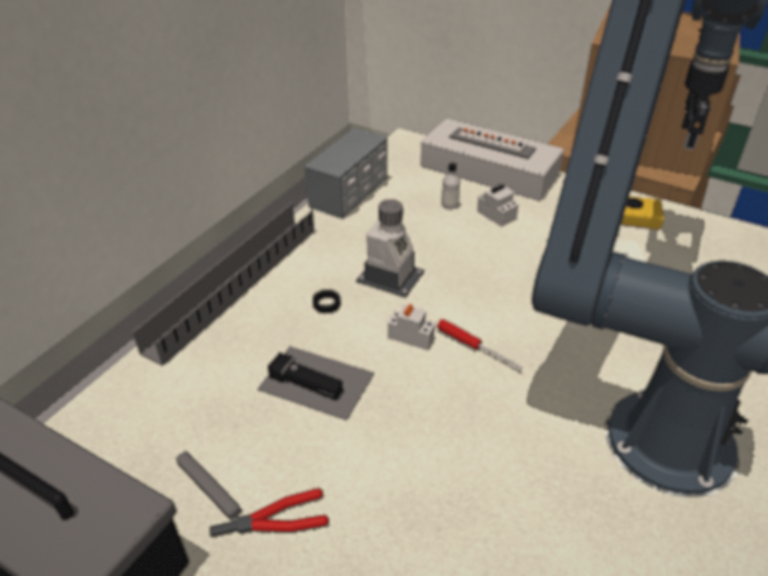

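The top view shows the scanner on its mat around (298,270), head up at (298,248), and the jug's bracket at (446,262) with the cap at (453,252). The tape is at (384,234), breaker_two at (384,317) and the screwdriver at (400,370). The side view shows the label side of the jug facing the robot. Next I measure from the depth clouds.

```bash
cat > m.py <<'E'
from h import *
def rect(xy):
    r=cv2.minAreaRect((xy*1000).astype(np.float32)); return np.round(r[0],1),np.round(r[1],1),round(r[2],1)
t=dict(np.load("top.npz")); s=dict(np.load("side.npz"))
for n,c in(("top",t),("side",s)):
    W=c["W"]; px=c["pixels"].astype(int); v=px.max(-1); sat=v-px.min(-1)
    x,y,z=np.moveaxis(W,-1,0)
    tab=(x>.3)&(x<.9)&(y>-.35)&(y<.5)
    print(n,"table z",np.round(np.nanmedian(z[tab&(v>150)]),4))
    mz=tab&(y>.08)&(y<.33)&(x>.35)&(x<.7)
    mm=mz&(v<125)&(z<.06)
    m8=cv2.morphologyEx(mm.astype(np.uint8),cv2.MORPH_OPEN,np.ones((5,5)))
    k,l,stt,_=cv2.connectedComponentsWithStats(m8)
    for i in range(1,k):
        if stt[i,4]>80: print(" mat comp",stt[i],rect(W[l==i][:,:2]),"medz",np.round(np.median(z[l==i]),4))
    sc=mz&(z>.022)&(z<.06)&(v<90)
    print(" scanner",sc.sum(),rect(W[sc][:,:2]),"z pct",np.round(np.percentile(z[sc],[5,50,95]),4))
    hd=sc&(z>.034)
    print(" sc mean",np.round(W[sc].mean(0),4))
    if hd.sum()>5: print(" high",hd.sum(),np.round(W[hd].mean(0),4))
    jg=tab&(abs(y+.1)<.1)&(x>.45)&(x<.75)
    cp=jg&(z>.178)&(z<.195)
    (c0,r)=cv2.minEnclosingCircle((W[cp][:,:2]*1000).astype(np.float32)); print(" cap top",cp.sum(),np.round(W[cp].mean(0),4),np.round(c0,1),round(r,1))
    b=jg&(z>.002)&(z<.06)&(v<110); print(" bracket",b.sum(),rect(W[b][:,:2]))
    sh=jg&(z>.125)&(z<.145)&(v>110); print(" shoulder",sh.sum(),rect(W[sh][:,:2]) if sh.sum()>3 else "")
    fp=jg&(z>.07)&(z<.122)&(x<np.mean(W[cp][:,0])-.005)
    if fp.sum()>10:
        P=W[fp];m=np.median(P,0);u,sg,vt=np.linalg.svd(P-P.mean(0));print(" panel",fp.sum(),np.round(P.mean(0),4),"n",np.round(vt[2],3),sg)
E
python3 m.py
```

```text
top table z -0.0014
 mat comp [ 186  159   37   52 1613] (array([592.8, 186.9]), array([179.9, 119.7]), 6.7) medz 0.0037
 scanner 394 (array([600.8, 204.1]), array([139.5,  44.4]), 1.4) z pct [0.0266 0.0332 0.0382]
 sc mean [0.6064 0.2022 0.0329]
 high 166 [0.6247 0.2031 0.0362]
 cap top 199 [ 0.624  -0.1406  0.1826] [ 623.9 -141.5] 24.7
 bracket 371 (array([586. , -98.1]), array([267.1, 191.2]), 0.1)
 shoulder 77 (array([ 633.8, -141.2]), array([52.9, 72.9]), 4.4)
 panel 159 [ 0.5927 -0.1304  0.0903] n [ 0.605  0.261 -0.752] [0.58496683 0.22226314 0.11963919]
side table z 0.0
 mat comp [ 176  233   71   45 2041] (array([591. , 189.7]), array([176.2, 118. ]), 7.1) medz 0.0057
 scanner 564 (array([601.7, 203.7]), array([138.3,  43.6]), 4.3) z pct [0.0245 0.0341 0.0394]
 sc mean [0.6032 0.2076 0.0335]
 high 286 [0.6152 0.2058 0.0366]
 cap top 148 [ 0.6245 -0.138   0.1838] [ 625.7 -139.8] 26.4
 bracket 685 (array([584. , -94.2]), array([187.5, 263.3]), 89.9)
 shoulder 165 (array([ 629.7, -134.9]), array([66.9, 64.3]), 10.4)
 panel 304 [ 0.5985 -0.1243  0.0913] n [ 0.545  0.201 -0.814] [0.69505292 0.31071049 0.18802137]
```

```bash
cat > m2.py <<'E'
from m import *
print("----")
for n,c in(("top",t),("side",s)):
    W=c["W"]; v=c["pixels"].max(-1); x,y,z=np.moveaxis(W,-1,0)
    sc=(abs(x-.6)<.09)&(abs(y-.204)<.045)&(z>.022)&(z<.06)&(v<90)
    for lo,hi in((.535,.555),(.555,.58),(.58,.605),(.605,.63),(.64,.672)):
        q=sc&(x>lo)&(x<hi)&(z>.027); print(n,lo,q.sum(),np.round([y[q].min(),y[q].mean(),y[q].max(),np.median(z[q])],4))
    b=(abs(x-.62)<.09)&(abs(y+.14)<.08)&(z>.003)&(z<.065)&(v<110)
    lab,L,S,_=cv2.connectedComponentsWithStats(b.astype(np.uint8)); i=1+S[1:,4].argmax()
    print(n,"bracket",S[i],rect(W[L==i][:,:2]))
    # panel: robust plane fit
    p=(abs(x-.595)<.03)&(abs(y+.14)<.03)&(z>.072)&(z<.12)
    P=W[p]
    for k in range(8):
        m=P.mean(0);vt=np.linalg.svd(P-m)[2];d=(P-m)@vt[2];P=P[abs(d)<max(.003,1.5*d.std())]
    nn=vt[2]*-np.sign(vt[2][0]); print(n,"panel",len(P),np.round(m,4),np.round(nn,3),"yaw",np.degrees(np.arctan2(-nn[1],-nn[0])),"tilt",np.degrees(np.arcsin(nn[2])))
def crop(c,a,b,u,w,f):
    return cv2.resize(c["pixels"][a:b,u:w,::-1],None,fx=f,fy=f,interpolation=cv2.INTER_CUBIC)
A=crop(t,140,220,170,330,5); B=crop(s,125,200,225,295,5)[:200]
cv2.imwrite("pics/crop.png",A)
E
python3 m2.py | sed '1,/----/d'
```

```text
top 0.535 48 [0.1841 0.1982 0.2123 0.0319]
top 0.555 55 [0.1873 0.1997 0.2127 0.0327]
top 0.58 61 [0.1873 0.2021 0.2166 0.0316]
top 0.605 58 [0.1888 0.2031 0.217  0.0319]
top 0.64 114 [0.1845 0.2055 0.2279 0.0365]
top bracket [282 160  30  33 283] (array([ 623.8, -141.3]), array([116. ,  99.3]), 3.4)
top panel 85 [ 0.5973 -0.136   0.0892] [-0.902 -0.049  0.429] yaw 3.105185760051794 tilt 25.375656195572212
side 0.535 72 [0.1854 0.2022 0.2156 0.0337]
side 0.555 89 [0.1869 0.2042 0.2179 0.0341]
side 0.58 81 [0.1881 0.2052 0.218  0.0337]
side 0.605 79 [0.1917 0.2076 0.2202 0.0337]
side 0.64 134 [0.1858 0.211  0.2292 0.0377]
side bracket [238 168  44  30 588] (array([ 623.1, -136. ]), array([115.2,  99.2]), 4.8)
side panel 151 [ 0.601  -0.1374  0.0928] [-0.897 -0.053  0.44 ] yaw 3.3883350899945164 tilt 26.08460659428742
```

View pics/crop.png

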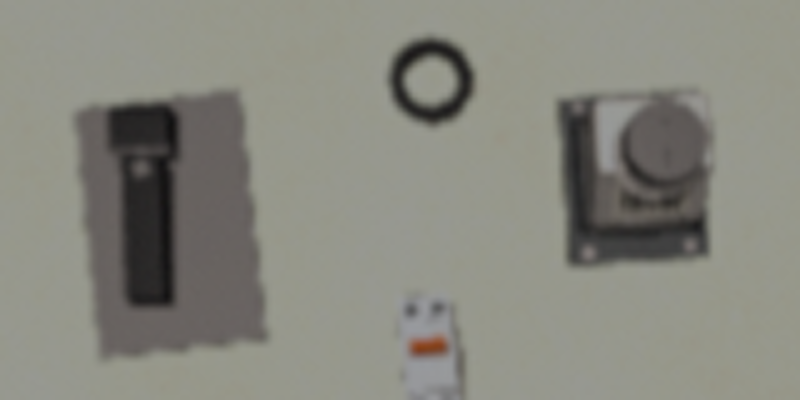

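Height and size checks agree with the given dimensions: cap top 0.183, mat 180x120, scanner 139x44.
- Scanner origin: about (0.601, 0.204), yaw 3.8°.
- Mat centre: about (0.592, 0.188), yaw 6.8°.
- Jug axis: about (0.624, -0.140), yaw 3.5°.

Moving now.

>>> {"method": "move_arm", "body": {"motion": [{"tx": 0.0264, "ty": -0.0277, "fingers": 1}, {"tx": 0.0264, "ty": -0.0277, "fingers": 1}, {"tx": 0.0264, "ty": -0.0277, "fingers": 1}, {"tx": 0.0264, "ty": -0.0277, "fingers": 1}, {"tx": 0.0264, "ty": -0.0277, "fingers": 1}, {"tx": 0.0264, "ty": -0.0277, "fingers": 1}, {"tx": 0.0264, "ty": -0.0277, "fingers": 1}, {"tx": 0.0264, "ty": -0.0277, "fingers": 1}, {"tx": 0.0264, "ty": -0.0277, "fingers": 1}, {"tx": 0.0264, "ty": -0.0277, "fingers": 1}, {"tx": 0.0264, "ty": -0.0277, "fingers": 1}, {"tx": 0.0264, "ty": -0.0277, "fingers": 1}]}}

```text
invalid input at $.motion[0]: expected keys tx, ty, tz, twist, fingers
```

>>> {"method": "move_arm", "body": {"motion": [{"tx": 0.0264, "ty": -0.0277, "fingers": 1}, {"tx": 0.0264, "ty": -0.0277, "fingers": 1}, {"tx": 0.0264, "ty": -0.0277, "fingers": 1}, {"tx": 0.0264, "ty": -0.0277, "fingers": 1}, {"tx": 0.0264, "ty": -0.0277, "fingers": 1}, {"tx": 0.0264, "ty": -0.0277, "fingers": 1}, {"tx": 0.0264, "ty": -0.0277, "fingers": 1}, {"tx": 0.0264, "ty": -0.0277, "fingers": 1}, {"tx": 0.0264, "ty": -0.0277, "fingers": 1}, {"tx": 0.0264, "ty": -0.0277, "fingers": 1}, {"twist": 0.0983, "fingers": 1}, {"twist": 0.0983, "fingers": 1}]}}

```text
invalid input at $.motion[0]: expected keys tx, ty, tz, twist, fingers
```

```bash
cat >> h.py <<'E'
def go(x,y,z,yaw=None):
    "tool-axis shift from measured pose to a world target; twist to yaw (deg)"
    o,Rm=st(); d=Rm.T@(np.array([x,y,z])-o["tcp_pos"]); y0=np.degrees(np.arctan2(Rm[1,0],Rm[0,0]))
    print("shift",np.round(d,4),"yaw",round(y0,2),"twist",None if yaw is None else round(-np.radians(yaw-y0),4))
E
python3 -c "
from h import *; go(.601,.204,.031,3.8)"
```

```text
t 0.1 tcp [ 0.1623 -0.6029  0.2554] F [-0.3  0.3 -0.8] w 0.0852 g 0.0 q [-1.49  0.53  1.43 -0.    1.18 -0.18]
[[ 0.966  0.26  -0.   ]
 [ 0.26  -0.966  0.002]
 [ 0.    -0.002 -1.   ]]
shift [ 0.6332 -0.6648  0.2259] yaw 15.06 twist 0.1965
```

All keys are required.

>>> {"method": "move_arm", "body": {"motion": [{"tx": 0.0264, "ty": -0.0277, "tz": 0, "twist": 0, "fingers": 1}, {"tx": 0.0264, "ty": -0.0277, "tz": 0, "twist": 0, "fingers": 1}, {"tx": 0.0264, "ty": -0.0277, "tz": 0, "twist": 0, "fingers": 1}, {"tx": 0.0264, "ty": -0.0277, "tz": 0, "twist": 0, "fingers": 1}, {"tx": 0.0264, "ty": -0.0277, "tz": 0, "twist": 0, "fingers": 1}, {"tx": 0.0264, "ty": -0.0277, "tz": 0, "twist": 0, "fingers": 1}, {"tx": 0.0264, "ty": -0.0277, "tz": 0, "twist": 0, "fingers": 1}, {"tx": 0.0264, "ty": -0.0277, "tz": 0, "twist": 0, "fingers": 1}, {"tx": 0.0264, "ty": -0.0277, "tz": 0, "twist": 0, "fingers": 1}, {"tx": 0.0264, "ty": -0.0277, "tz": 0, "twist": 0, "fingers": 1}, {"tx": 0.0264, "ty": -0.0277, "tz": 0, "twist": 0, "fingers": 1}, {"tx": 0.0264, "ty": -0.0277, "tz": 0, "twist": 0, "fingers": 1}]}}

```text
time_s: 1.3
tcp_pos: [0.3823, -0.1987, 0.2562]
orientation: [-3.114, -0.411, 0.0]
force: [0.5, -0.0, -0.1]
width: 0.0853
grasp_force: 0.0
```

>>> {"method": "move_arm", "body": {"motion": [{"tx": 0.0264, "ty": -0.0277, "tz": 0, "twist": 0, "fingers": 1}, {"tx": 0.0264, "ty": -0.0277, "tz": 0, "twist": 0, "fingers": 1}, {"tx": 0.0264, "ty": -0.0277, "tz": 0, "twist": 0, "fingers": 1}, {"tx": 0.0264, "ty": -0.0277, "tz": 0, "twist": 0, "fingers": 1}, {"tx": 0.0264, "ty": -0.0277, "tz": 0, "twist": 0, "fingers": 1}, {"tx": 0.0264, "ty": -0.0277, "tz": 0, "twist": 0, "fingers": 1}, {"tx": 0.0264, "ty": -0.0277, "tz": 0, "twist": 0, "fingers": 1}, {"tx": 0.0264, "ty": -0.0277, "tz": 0, "twist": 0, "fingers": 1}, {"tx": 0.0264, "ty": -0.0277, "tz": 0, "twist": 0, "fingers": 1}, {"tx": 0.0264, "ty": -0.0277, "tz": 0, "twist": 0, "fingers": 1}, {"tx": 0, "ty": 0, "tz": 0, "twist": 0.0983, "fingers": 1}, {"tx": 0, "ty": 0, "tz": 0, "twist": 0.0983, "fingers": 1}]}}

```text
time_s: 2.5
tcp_pos: [0.5649, 0.1373, 0.2556]
orientation: [3.14, 0.102, -0.002]
force: [-0.3, 0.0, 0.3]
width: 0.0853
grasp_force: 0.0
```

```bash
python3 -c "
from h import *; go(.601,.204,.031,3.8)"
```

```text
t 2.5 tcp [0.5649 0.1373 0.2556] F [-0.3  0.   0.3] w 0.0853 g 0.0 q [ 0.05  0.47  1.54 -0.    1.13  1.55]
[[ 0.998  0.065 -0.001]
 [ 0.065 -0.998 -0.   ]
 [-0.001  0.    -1.   ]]
shift [ 0.0405 -0.0642  0.2246] yaw 3.71 twist -0.0016
```

>>> {"method": "move_arm", "body": {"motion": [{"tx": 0.0205, "ty": -0.032, "tz": 0, "twist": 0, "fingers": 1}, {"tx": 0.02, "ty": -0.032, "tz": 0, "twist": 0, "fingers": 1}, {"tx": 0, "ty": 0, "tz": 0.03, "twist": 0, "fingers": 1}, {"tx": 0, "ty": 0, "tz": 0.03, "twist": 0, "fingers": 1}, {"tx": 0, "ty": 0, "tz": 0.03, "twist": 0, "fingers": 1}, {"tx": 0, "ty": 0, "tz": 0.03, "twist": 0, "fingers": 1}, {"tx": 0, "ty": 0, "tz": 0.03, "twist": 0, "fingers": 1}, {"tx": 0, "ty": 0, "tz": 0.025, "twist": 0, "fingers": 1}, {"tx": 0, "ty": 0, "tz": 0.015, "twist": 0, "fingers": 1}, {"tx": 0, "ty": 0, "tz": 0.01, "twist": 0, "fingers": 1}, {"tx": 0, "ty": 0, "tz": 0, "twist": 0, "fingers": 1}, {"tx": 0, "ty": 0, "tz": 0, "twist": 0, "fingers": 1}]}}

```text
time_s: 3.7
tcp_pos: [0.6018, 0.2025, 0.057]
orientation: [-3.14, -0.104, -0.002]
force: [-0.4, -0.2, 0.3]
width: 0.0854
grasp_force: 0.0
```

```bash
python3 - <<'E'
from h import *
go(.601,.204,.031,3.8)
c=viewer.camera("side"); cv2.imwrite("pics/g1.png",cv2.resize(c["pixels"][200:300,140:280,::-1],None,fx=4,fy=4))
E
```

```text
t 3.7 tcp [0.6018 0.2025 0.057 ] F [-0.4 -0.2  0.3] w 0.0854 g 0.0 q [ 0.15  0.8   1.54 -0.    0.8   1.65]
[[ 0.998  0.066  0.001]
 [ 0.066 -0.998  0.   ]
 [ 0.001 -0.    -1.   ]]
shift [-0.0007 -0.0015  0.026 ] yaw 3.8 twist -0.0001
```

View pics/g1.png

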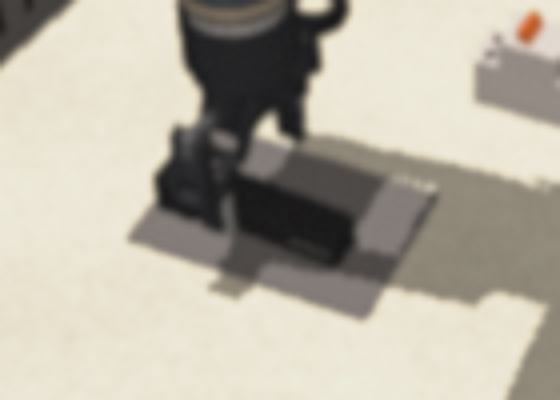

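The open fingers straddle the scanner handle at (235,180), just behind the head at (190,185). I lower the last 26 mm and close.

>>> {"method": "move_arm", "body": {"motion": [{"tx": -0.0007, "ty": -0.0015, "tz": 0.013, "twist": 0, "fingers": 1}, {"tx": 0, "ty": 0, "tz": 0.012, "twist": 0, "fingers": 1}, {"tx": 0, "ty": 0, "tz": 0, "twist": 0, "fingers": 0}, {"tx": 0, "ty": 0, "tz": 0, "twist": 0, "fingers": -1}, {"tx": 0, "ty": 0, "tz": 0, "twist": 0, "fingers": -1}, {"tx": 0, "ty": 0, "tz": 0, "twist": 0, "fingers": -1}, {"tx": 0, "ty": 0, "tz": 0, "twist": 0, "fingers": -1}, {"tx": 0, "ty": 0, "tz": 0, "twist": 0, "fingers": -1}, {"tx": 0, "ty": 0, "tz": 0, "twist": 0, "fingers": -1}, {"tx": 0, "ty": 0, "tz": 0, "twist": 0, "fingers": -1}]}}

```text
time_s: 4.75
tcp_pos: [0.6008, 0.2039, 0.0319]
orientation: [-3.14, -0.104, -0.002]
force: [-0.2, -0.5, 4.3]
width: 0.029
grasp_force: 61.0
```

```bash
python3 -c "
from h import *; go(.601,.204,.031,3.8)"
```

```text
t 4.75 tcp [0.6008 0.2039 0.0319] F [-0.2 -0.5  4.3] w 0.029 g 61.020283699035645 q [ 0.15  0.84  1.54 -0.    0.76  1.66]
[[ 0.998  0.066  0.001]
 [ 0.066 -0.998  0.   ]
 [ 0.001 -0.    -1.   ]]
shift [ 0.0002 -0.0001  0.0009] yaw 3.8 twist -0.0001
```

>>> {"method": "move_arm", "body": {"motion": [{"tx": 0, "ty": 0, "tz": -0.01, "twist": 0, "fingers": -1}, {"tx": 0, "ty": 0, "tz": -0.02, "twist": 0, "fingers": -1}, {"tx": 0, "ty": 0, "tz": -0.03, "twist": 0, "fingers": -1}, {"tx": 0, "ty": 0, "tz": -0.03, "twist": 0, "fingers": -1}, {"tx": 0, "ty": 0, "tz": -0.03, "twist": 0, "fingers": -1}, {"tx": 0, "ty": 0, "tz": -0.03, "twist": 0, "fingers": -1}, {"tx": 0, "ty": 0, "tz": -0.02, "twist": 0, "fingers": -1}, {"tx": -0.014, "ty": 0.014, "tz": 0, "twist": 0, "fingers": -1}, {"tx": -0.02, "ty": 0.025, "tz": 0, "twist": 0, "fingers": -1}, {"tx": -0.02, "ty": 0.025, "tz": 0, "twist": 0, "fingers": -1}, {"tx": -0.02, "ty": 0.03, "tz": 0, "twist": 0, "fingers": -1}, {"tx": -0.02, "ty": 0.03, "tz": 0, "twist": 0, "fingers": -1}]}}

```text
time_s: 5.95
tcp_pos: [0.513, 0.0732, 0.2012]
orientation: [-3.14, -0.105, 0.002]
force: [0.5, -0.8, -1.5]
width: 0.029
grasp_force: 60.4
```

>>> {"method": "move_arm", "body": {"motion": [{"tx": -0.02, "ty": 0.03, "tz": 0, "twist": 0, "fingers": -1}, {"tx": -0.02, "ty": 0.03, "tz": 0, "twist": 0, "fingers": -1}, {"tx": -0.02, "ty": 0.03, "tz": 0, "twist": 0, "fingers": -1}, {"tx": -0.02, "ty": 0.03, "tz": 0, "twist": 0, "fingers": -1}, {"tx": -0.01, "ty": 0.03, "tz": 0, "twist": 0, "fingers": -1}, {"tx": 0, "ty": 0.03, "tz": 0, "twist": 0, "fingers": -1}, {"tx": 0, "ty": 0.03, "tz": 0, "twist": 0, "fingers": -1}, {"tx": 0, "ty": 0.01, "tz": 0.01, "twist": 0, "fingers": -1}, {"tx": 0, "ty": 0, "tz": 0.02, "twist": 0, "fingers": -1}, {"tx": 0, "ty": 0, "tz": 0.02, "twist": 0, "fingers": -1}, {"tx": 0, "ty": 0, "tz": 0, "twist": 0, "fingers": -1}, {"tx": 0, "ty": 0, "tz": 0, "twist": 0, "fingers": -1}]}}

```text
time_s: 7.15
tcp_pos: [0.4389, -0.1508, 0.151]
orientation: [-3.138, -0.105, 0.003]
force: [0.4, -0.2, -1.7]
width: 0.0292
grasp_force: 60.4
```

```bash
python3 - <<'E'
from h import *
go(.455,-.1506,.106,3.6)
c=viewer.camera("side"); np.savez("side2.npz",**c,W=cloud(c)); a=cv2.resize(c["pixels"][90:240,200:400,::-1],None,fx=4,fy=4); cv2.imwrite("pics/g2.png",a)
E
```

```text
t 7.15 tcp [ 0.4389 -0.1508  0.151 ] F [ 0.4 -0.2 -1.7] w 0.0292 g 60.35696625709534 q [-0.57  0.49  1.93  0.    0.72  0.93]
[[ 0.998  0.067 -0.002]
 [ 0.067 -0.998  0.001]
 [-0.002 -0.002 -1.   ]]
shift [0.0161 0.001  0.0449] yaw 3.82 twist 0.0038
```

View pics/g2.png

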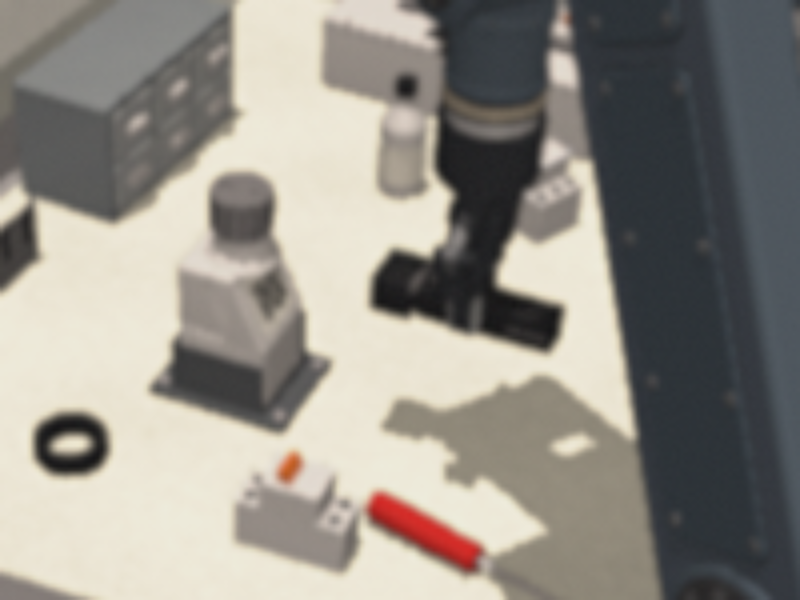

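The side view shows the scanner held, head at (400,280) towards the jug and label at (270,290), well above the table. I lower to the scanning pose and measure the held scanner there.

>>> {"method": "move_arm", "body": {"motion": [{"tx": 0, "ty": 0.001, "tz": 0.015, "twist": 0.0038, "fingers": -1}, {"tx": 0.005, "ty": 0, "tz": 0.015, "twist": 0, "fingers": -1}, {"tx": 0.006, "ty": 0, "tz": 0.01, "twist": 0, "fingers": -1}, {"tx": 0.005, "ty": 0, "tz": 0.005, "twist": 0, "fingers": -1}, {"tx": 0, "ty": 0, "tz": 0, "twist": 0, "fingers": -1}, {"tx": 0, "ty": 0, "tz": 0, "twist": 0, "fingers": -1}]}}

```text
time_s: 7.8
tcp_pos: [0.4558, -0.1516, 0.1067]
orientation: [3.14, 0.099, 0.001]
force: [-0.0, -0.7, -1.4]
width: 0.029
grasp_force: 60.4
```

```bash
python3 - <<'E'
from h import *
go(.455,-.1506,.106,3.6)
for n in("side","top"):
    c=viewer.camera(n); W=cloud(c); v=c["pixels"].max(-1); x,y,z=np.moveaxis(W,-1,0)
    for lo,hi in((.375,.4),(.4,.425),(.49,.515),(.515,.54)):
        q=(x>lo)&(x<hi)&(abs(y+.15)<.035)&(z>.06)&(z<.14)&(v<100)
        if q.sum()>5: print(n,lo,q.sum(),"y",np.round(np.percentile(y[q],[2,50,98]),4),"z",np.round(np.percentile(z[q],[2,50,90,98]),4))
    q=(x>.37)&(x<.56)&(abs(y+.15)<.03)&(z>.07)&(z<.125)&(v<100); print(n,"x",np.round(np.percentile(x[q],[0,1,99,100]),4) if q.sum() else "")
E
```

```text
t 7.8 tcp [ 0.4558 -0.1516  0.1067] F [-0.  -0.7 -1.4] w 0.029 g 60.40634751319885 q [-0.55  0.59  1.92 -0.    0.63  0.95]
[[ 0.998  0.063  0.   ]
 [ 0.063 -0.998 -0.   ]
 [ 0.     0.    -1.   ]]
shift [-0.0008 -0.001   0.0007] yaw 3.61 twist 0.0001
side 0.375 51 y [-0.1573 -0.1425 -0.1385] z [0.0837 0.0995 0.1089 0.1107]
side 0.4 93 y [-0.1585 -0.142  -0.1357] z [0.0827 0.1035 0.1109 0.1115]
side 0.49 124 y [-0.1586 -0.1318 -0.1254] z [0.0849 0.1086 0.1144 0.1158]
side 0.515 38 y [-0.1598 -0.1306 -0.1241] z [0.0821 0.1105 0.1127 0.1149]
side x [0.3876 0.3898 0.5222 0.525 ]
top 0.49 23 y [-0.1408 -0.1308 -0.1278] z [0.1052 0.111  0.1144 0.1151]
top 0.515 24 y [-0.1533 -0.1378 -0.127 ] z [0.0995 0.1105 0.1123 0.1142]
top x [0.4916 0.4931 0.5274 0.5275]
```

Level, window at x≈0.525 and 75 mm from the label, aimed within about 1 mm. Now I hold it there.

>>> {"method": "move_arm", "body": {"motion": [{"tx": -0.0005, "ty": -0.001, "tz": 0.0007, "twist": 0, "fingers": -1}, {"tx": 0, "ty": 0, "tz": 0, "twist": 0, "fingers": -1}, {"tx": 0, "ty": 0, "tz": 0, "twist": 0, "fingers": -1}, {"tx": 0, "ty": 0, "tz": 0, "twist": 0, "fingers": -1}, {"tx": 0, "ty": 0, "tz": 0, "twist": 0, "fingers": -1}, {"tx": 0, "ty": 0, "tz": 0, "twist": 0, "fingers": -1}, {"tx": 0, "ty": 0, "tz": 0, "twist": 0, "fingers": -1}, {"tx": 0, "ty": 0, "tz": 0, "twist": 0, "fingers": -1}, {"tx": 0, "ty": 0, "tz": 0, "twist": 0, "fingers": -1}, {"tx": 0, "ty": 0, "tz": 0, "twist": 0, "fingers": -1}, {"tx": 0, "ty": 0, "tz": 0, "twist": 0, "fingers": -1}, {"tx": 0, "ty": 0, "tz": 0, "twist": 0, "fingers": -1}]}}

```text
time_s: 9.1
tcp_pos: [0.455, -0.1506, 0.1056]
orientation: [3.14, 0.098, 0.0]
force: [-0.2, 0.4, -3.1]
width: 0.0291
grasp_force: 60.4
```

>>> {"method": "move_arm", "body": {"motion": [{"tx": 0, "ty": 0, "tz": 0, "twist": 0, "fingers": -1}, {"tx": 0, "ty": 0, "tz": 0, "twist": 0, "fingers": -1}, {"tx": 0, "ty": 0, "tz": 0, "twist": 0, "fingers": -1}, {"tx": 0, "ty": 0, "tz": 0, "twist": 0, "fingers": -1}, {"tx": 0, "ty": 0, "tz": 0, "twist": 0, "fingers": -1}, {"tx": 0, "ty": 0, "tz": 0, "twist": 0, "fingers": -1}, {"tx": 0, "ty": 0, "tz": 0, "twist": 0, "fingers": -1}, {"tx": 0, "ty": 0, "tz": 0, "twist": 0, "fingers": -1}]}}

```text
time_s: 9.9
tcp_pos: [0.4549, -0.1506, 0.1056]
orientation: [-3.14, -0.098, 0.0]
force: [0.2, -0.1, -1.3]
width: 0.0292
grasp_force: 60.4
```

```bash
python3 -c "
from h import *; go(.592,.188,.2,6.8)"
```

```text
t 9.9 tcp [ 0.4549 -0.1506  0.1056] F [ 0.2 -0.1 -1.3] w 0.0292 g 60.406919717788696 q [-0.55  0.59  1.92  0.    0.63  0.95]
[[ 0.998  0.062 -0.   ]
 [ 0.062 -0.998  0.   ]
 [-0.    -0.    -1.   ]]
shift [ 0.1579 -0.3294 -0.0944] yaw 3.57 twist -0.0563
```

>>> {"method": "move_arm", "body": {"motion": [{"tx": 0, "ty": 0, "tz": -0.015, "twist": 0, "fingers": -1}, {"tx": -0.01, "ty": 0, "tz": -0.03, "twist": 0, "fingers": -1}, {"tx": 0, "ty": 0, "tz": -0.03, "twist": 0, "fingers": -1}, {"tx": 0, "ty": -0.01, "tz": -0.02, "twist": 0, "fingers": -1}, {"tx": 0.005, "ty": -0.03, "tz": 0, "twist": 0, "fingers": -1}, {"tx": 0.02, "ty": -0.03, "tz": 0, "twist": 0, "fingers": -1}, {"tx": 0.02, "ty": -0.03, "tz": 0, "twist": 0, "fingers": -1}, {"tx": 0.02, "ty": -0.03, "tz": 0, "twist": 0, "fingers": -1}, {"tx": 0.02, "ty": -0.03, "tz": 0, "twist": 0, "fingers": -1}, {"tx": 0.02, "ty": -0.03, "tz": 0, "twist": 0, "fingers": -1}, {"tx": 0.02, "ty": -0.03, "tz": 0, "twist": 0, "fingers": -1}, {"tx": 0.02, "ty": -0.03, "tz": 0, "twist": 0, "fingers": -1}]}}

```text
time_s: 11.1
tcp_pos: [0.5742, 0.1088, 0.2003]
orientation: [3.14, 0.098, -0.001]
force: [-0.1, -0.6, -2.5]
width: 0.0292
grasp_force: 60.5
```

>>> {"method": "move_arm", "body": {"motion": [{"tx": 0.015, "ty": -0.03, "tz": 0, "twist": 0, "fingers": -1}, {"tx": 0.008, "ty": -0.03, "tz": 0, "twist": 0, "fingers": -1}, {"tx": 0, "ty": -0.019, "tz": 0, "twist": 0, "fingers": -1}, {"tx": 0, "ty": 0, "tz": 0, "twist": -0.0563, "fingers": -1}, {"tx": 0, "ty": 0, "tz": 0.02, "twist": 0, "fingers": -1}, {"tx": 0, "ty": 0, "tz": 0.03, "twist": 0, "fingers": -1}, {"tx": 0, "ty": 0, "tz": 0.03, "twist": 0, "fingers": -1}, {"tx": 0, "ty": 0, "tz": 0.03, "twist": 0, "fingers": -1}, {"tx": 0, "ty": 0, "tz": 0.02, "twist": 0, "fingers": -1}, {"tx": 0, "ty": 0, "tz": 0.01, "twist": 0, "fingers": -1}, {"tx": 0, "ty": 0, "tz": 0, "twist": 0, "fingers": -1}, {"tx": 0, "ty": 0, "tz": 0, "twist": 0, "fingers": -1}]}}

```text
time_s: 12.3
tcp_pos: [0.5927, 0.1877, 0.0612]
orientation: [-3.136, -0.186, -0.002]
force: [-1.0, 0.3, -1.9]
width: 0.029
grasp_force: 60.5
```

```bash
python3 -c "
from h import *; go(.5925,.1875,.032,6.8)"
```

```text
t 12.3 tcp [0.5927 0.1877 0.0612] F [-1.   0.3 -1.9] w 0.029 g 60.4615581035614 q [0.13 0.78 1.57 0.   0.78 1.58]
[[ 0.993  0.118  0.001]
 [ 0.118 -0.993  0.   ]
 [ 0.001 -0.    -1.   ]]
shift [-0.0003  0.0002  0.0292] yaw 6.8 twist 0.0001
```

>>> {"method": "move_arm", "body": {"motion": [{"tx": 0, "ty": 0, "tz": 0.015, "twist": 0, "fingers": -1}, {"tx": 0, "ty": 0, "tz": 0.008, "twist": 0, "fingers": -1}, {"tx": 0, "ty": 0, "tz": 0.003, "twist": 0, "fingers": -1}, {"tx": 0, "ty": 0, "tz": 0.002, "twist": 0, "fingers": -1}, {"tx": 0, "ty": 0, "tz": 0.001, "twist": 0, "fingers": -1}, {"tx": 0, "ty": 0, "tz": 0, "twist": 0, "fingers": -1}, {"tx": 0, "ty": 0, "tz": 0, "twist": 0, "fingers": -1}]}}

```text
time_s: 13.0
tcp_pos: [0.5924, 0.1876, 0.0319]
orientation: [-3.136, -0.186, -0.001]
force: [0.1, -0.4, -0.8]
width: 0.0292
grasp_force: 60.5
```

>>> {"method": "move_arm", "body": {"motion": [{"tx": 0, "ty": 0, "tz": 0, "twist": 0, "fingers": 0}, {"tx": 0, "ty": 0, "tz": 0, "twist": 0, "fingers": 0.5}, {"tx": 0, "ty": 0, "tz": 0, "twist": 0, "fingers": 1}, {"tx": 0, "ty": 0, "tz": 0, "twist": 0, "fingers": 1}, {"tx": 0, "ty": 0, "tz": 0, "twist": 0, "fingers": 1}, {"tx": 0, "ty": 0, "tz": 0, "twist": 0, "fingers": 1}, {"tx": 0, "ty": 0, "tz": -0.01, "twist": 0, "fingers": 1}, {"tx": 0, "ty": 0, "tz": -0.03, "twist": 0, "fingers": 1}, {"tx": 0, "ty": 0, "tz": -0.04, "twist": 0, "fingers": 1}, {"tx": 0, "ty": 0, "tz": -0.04, "twist": 0, "fingers": 1}, {"tx": 0, "ty": 0, "tz": -0.04, "twist": 0, "fingers": 1}, {"tx": 0, "ty": 0, "tz": -0.04, "twist": 0, "fingers": 1}]}}

```text
time_s: 14.2
tcp_pos: [0.5918, 0.1876, 0.2341]
orientation: [-3.136, -0.186, -0.001]
force: [1.1, 0.4, -0.4]
width: 0.0853
grasp_force: 0.0
```

```bash
python3 -c "
from h import *; go(.624,-.140,.26,3.6)"
```

```text
t 14.2 tcp [0.5918 0.1876 0.2341] F [ 1.1  0.4 -0.4] w 0.0853 g 0.0 q [0.13 0.55 1.47 0.   1.13 1.58]
[[ 0.993  0.118  0.001]
 [ 0.118 -0.993  0.   ]
 [ 0.001 -0.    -1.   ]]
shift [-0.0068  0.3291 -0.026 ] yaw 6.8 twist 0.0559
```

>>> {"method": "move_arm", "body": {"motion": [{"tx": 0, "ty": 0, "tz": -0.026, "twist": 0, "fingers": 1}, {"tx": 0, "ty": 0.03, "tz": 0, "twist": 0, "fingers": 1}, {"tx": 0, "ty": 0.035, "tz": 0, "twist": 0, "fingers": 1}, {"tx": 0, "ty": 0.035, "tz": 0, "twist": 0, "fingers": 1}, {"tx": 0, "ty": 0.035, "tz": 0, "twist": 0, "fingers": 1}, {"tx": 0, "ty": 0.035, "tz": 0, "twist": 0, "fingers": 1}, {"tx": 0, "ty": 0.035, "tz": 0, "twist": 0, "fingers": 1}, {"tx": 0, "ty": 0.035, "tz": 0, "twist": 0, "fingers": 1}, {"tx": 0, "ty": 0.035, "tz": 0, "twist": 0, "fingers": 1}, {"tx": -0.007, "ty": 0.035, "tz": 0, "twist": 0, "fingers": 1}, {"tx": 0, "ty": 0.019, "tz": 0, "twist": 0, "fingers": 1}, {"tx": 0, "ty": 0, "tz": 0, "twist": 0.0559, "fingers": 1}]}}

```text
time_s: 15.4
tcp_pos: [0.6244, -0.1428, 0.2581]
orientation: [3.139, 0.091, 0.002]
force: [-0.5, -0.3, -0.3]
width: 0.0855
grasp_force: 0.0
```

```bash
python3 - <<'E'
from h import *
go(.624,-.140,.176,3.6)
t=viewer.camera("top"); s=viewer.camera("side")
W=cloud(t); v=t["pixels"].max(-1); x,y,z=np.moveaxis(W,-1,0)
r=lambda m:[np.round(a,1) for a in cv2.minAreaRect((W[m][:,:2]*1000).astype(np.float32))]
q=(abs(x-.6)<.12)&(abs(y-.19)<.08)&(z>.022)&(z<.06)&(v<90)
print("scanner",r(q),np.round(np.percentile(z[q],[5,50,95]),4))
for n,c in(("top",t),("side",s)):
    W=cloud(c); x,y,z=np.moveaxis(W,-1,0)
    cp=(abs(x-.624)<.04)&(abs(y+.14)<.04)&(z>.178)&(z<.192); 
    if cp.sum()>20: c0,rr=cv2.minEnclosingCircle((W[cp][:,:2]*1000).astype(np.float32)); print(n,"cap",cp.sum(),np.round(c0,1),round(rr,1),np.round(np.median(z[cp]),4))
a=cv2.resize(t["pixels"][130:230,160:330,::-1],(680,400)); cv2.imwrite("pics/t3.png",a)
b=cv2.resize(s["pixels"][90:230,190:330,::-1],(560,560)); cv2.imwrite("pics/s3.png",b)
E
```

```text
t 15.4 tcp [ 0.6244 -0.1428  0.2581] F [-0.5 -0.3 -0.3] w 0.0855 g 0.0 q [-0.4   0.55  1.39 -0.    1.2   1.11]
[[ 0.998  0.058  0.001]
 [ 0.058 -0.998 -0.001]
 [ 0.001  0.001 -1.   ]]
shift [-0.0004 -0.0029  0.0821] yaw 3.31 twist -0.005
scanner [array([593.3, 190.1]), array([139.8,  41.9]), np.float64(2.5)] [0.0274 0.0333 0.0394]
top cap 76 [ 615.  -140.4] 20.8 0.183
side cap 150 [ 628.9 -139.7] 29.3 0.1836
```

View pics/s3.png

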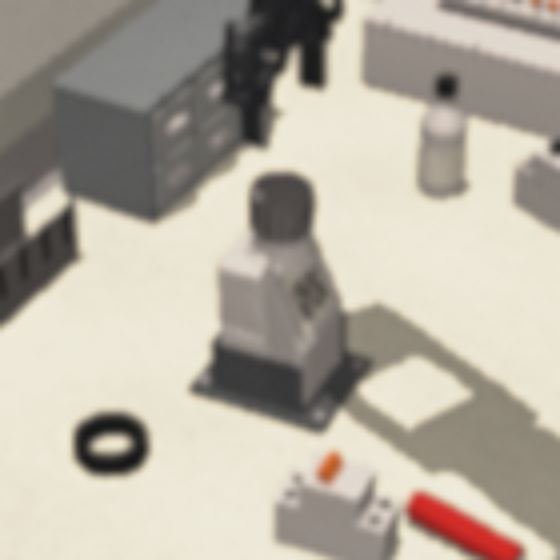

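View pics/t3.png

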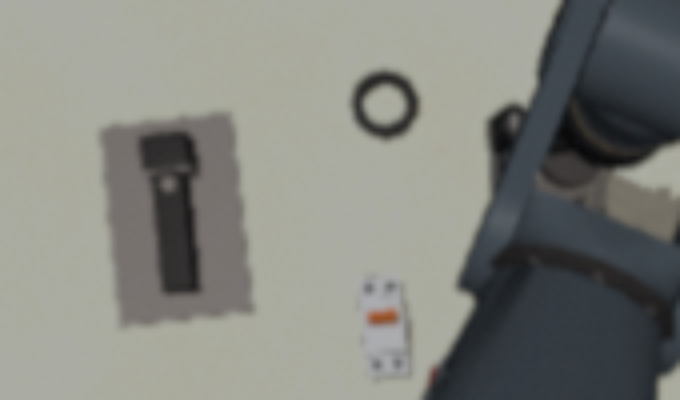

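The scanner lies flat at (172,213), centred on the mat; measured centre is (0.593, 0.190). The cap at (282,205) in the side view is clear below the open fingers, so I centre on it and descend.

>>> {"method": "move_arm", "body": {"motion": [{"tx": 0, "ty": -0.0023, "tz": 0, "twist": 0, "fingers": 1}, {"tx": 0, "ty": 0, "tz": 0.02, "twist": 0, "fingers": 1}, {"tx": 0, "ty": 0, "tz": 0.02, "twist": 0, "fingers": 1}, {"tx": 0, "ty": 0, "tz": 0.02, "twist": 0, "fingers": 1}, {"tx": 0, "ty": 0, "tz": 0.015, "twist": 0, "fingers": 1}, {"tx": 0, "ty": 0, "tz": 0.008, "twist": 0, "fingers": 1}, {"tx": 0, "ty": 0, "tz": 0, "twist": 0, "fingers": 1}, {"tx": 0, "ty": 0, "tz": 0, "twist": 0, "fingers": 1}]}}

```text
time_s: 16.3
tcp_pos: [0.6245, -0.1372, 0.1752]
orientation: [3.14, 0.1, 0.001]
force: [0.5, 0.1, 0.1]
width: 0.086
grasp_force: 0.0
```

```bash
python3 -c "
from h import *; go(.6245,-.1405,.175,3.6)"
```

```text
t 16.3 tcp [ 0.6245 -0.1372  0.1752] F [0.5 0.1 0.1] w 0.086 g 0.0 q [-0.39  0.64  1.47  0.    1.03  1.12]
[[ 0.998  0.064  0.001]
 [ 0.064 -0.998 -0.   ]
 [ 0.001  0.    -1.   ]]
shift [-0.0002  0.0033  0.0002] yaw 3.66 twist 0.001
```

>>> {"method": "move_arm", "body": {"motion": [{"tx": 0, "ty": 0.003, "tz": 0, "twist": 0, "fingers": 1}, {"tx": 0, "ty": 0, "tz": 0, "twist": 0, "fingers": 0.5}, {"tx": 0, "ty": 0, "tz": 0, "twist": 0, "fingers": 0}, {"tx": 0, "ty": 0, "tz": 0, "twist": 0, "fingers": -1}, {"tx": 0, "ty": 0, "tz": 0, "twist": 0, "fingers": -1}, {"tx": 0, "ty": 0, "tz": 0, "twist": 0, "fingers": -1}, {"tx": 0, "ty": 0, "tz": 0, "twist": 0, "fingers": -1}, {"tx": 0, "ty": 0, "tz": 0, "twist": 0, "fingers": -1}, {"tx": 0, "ty": 0, "tz": 0, "twist": 0, "fingers": -1}]}}

```text
time_s: 17.2
tcp_pos: [0.6244, -0.1409, 0.1749]
orientation: [3.139, 0.099, 0.001]
force: [-2.3, -1.4, 5.0]
width: 0.049
grasp_force: 61.2
```

```bash
python3 -c "
from h import *; go(.6245,-.1405,.175,3.6)"
```

```text
t 17.2 tcp [ 0.6244 -0.1409  0.1749] F [-2.3 -1.4  5. ] w 0.049 g 61.21917463839054 q [-0.4   0.64  1.47 -0.    1.03  1.11]
[[ 0.998  0.063  0.001]
 [ 0.063 -0.998 -0.001]
 [ 0.001  0.001 -1.   ]]
shift [ 0.0001 -0.0004 -0.0001] yaw 3.6 twist -0.0
```

>>> {"method": "move_arm", "body": {"motion": [{"tx": 0, "ty": 0, "tz": 0.002, "twist": 0, "fingers": -1}, {"tx": 0, "ty": 0, "tz": 0.002, "twist": 0, "fingers": -1}, {"tx": 0, "ty": 0, "tz": 0.002, "twist": 0, "fingers": -1}, {"tx": 0, "ty": 0, "tz": 0.001, "twist": 0, "fingers": -1}, {"tx": 0, "ty": 0, "tz": 0, "twist": 0, "fingers": -1}, {"tx": 0, "ty": 0, "tz": 0, "twist": 0, "fingers": -1}, {"tx": 0, "ty": 0, "tz": 0, "twist": 0, "fingers": -1}]}}

```text
time_s: 17.9
tcp_pos: [0.6245, -0.141, 0.1689]
orientation: [3.139, 0.099, 0.002]
force: [-1.7, -0.6, 10.1]
width: 0.0487
grasp_force: 61.6
```

>>> {"method": "move_arm", "body": {"motion": [{"tx": 0, "ty": 0, "tz": 0.0015, "twist": 0, "fingers": -1}, {"tx": 0, "ty": 0, "tz": 0.001, "twist": 0, "fingers": -1}, {"tx": 0, "ty": 0, "tz": 0, "twist": 0, "fingers": -1}, {"tx": 0, "ty": 0, "tz": 0, "twist": 0, "fingers": -1}]}}

```text
time_s: 18.3
tcp_pos: [0.6245, -0.141, 0.168]
orientation: [3.139, 0.099, 0.002]
force: [-5.2, 0.1, 17.5]
width: 0.0492
grasp_force: 62.3
```

Fully pressed: 17.5 N against the hard stop. Now I twist counter-clockwise.

>>> {"method": "move_arm", "body": {"motion": [{"tx": 0, "ty": 0, "tz": 0, "twist": -0.06, "fingers": -1}, {"tx": 0, "ty": 0, "tz": 0, "twist": -0.08, "fingers": -1}, {"tx": 0, "ty": 0, "tz": 0, "twist": -0.08, "fingers": -1}, {"tx": 0, "ty": 0, "tz": 0, "twist": -0.08, "fingers": -1}]}}

```text
time_s: 18.7
tcp_pos: [0.6254, -0.1412, 0.168]
orientation: [3.087, 0.571, 0.006]
force: [-2.9, -1.2, 15.0]
width: 0.049
grasp_force: 62.2
```

```bash
python3 -c "
from h import *; o,_=st(); print(np.round(o['moment'],2))"
```

```text
t 18.7 tcp [ 0.6254 -0.1412  0.168 ] F [-2.9 -1.2 15. ] w 0.049 g 62.17790834605694 q [-0.4   0.65  1.47 -0.    1.02  0.81]
[[ 0.934  0.358  0.004]
 [ 0.358 -0.934 -0.002]
 [ 0.003  0.003 -1.   ]]
[-0.12  0.45 -0.08]
```

>>> {"method": "move_arm", "body": {"motion": [{"tx": 0, "ty": 0, "tz": 0, "twist": -0.095, "fingers": -1}, {"tx": 0, "ty": 0, "tz": 0, "twist": -0.095, "fingers": -1}, {"tx": 0, "ty": 0, "tz": 0, "twist": -0.095, "fingers": -1}, {"tx": 0, "ty": 0, "tz": 0, "twist": -0.095, "fingers": -1}, {"tx": 0, "ty": 0, "tz": 0, "twist": -0.095, "fingers": -1}, {"tx": 0, "ty": 0, "tz": 0, "twist": -0.095, "fingers": -1}, {"tx": 0, "ty": 0, "tz": 0, "twist": -0.095, "fingers": -1}, {"tx": 0, "ty": 0, "tz": 0, "twist": -0.095, "fingers": -1}, {"tx": 0, "ty": 0, "tz": 0, "twist": -0.095, "fingers": -1}, {"tx": 0, "ty": 0, "tz": 0, "twist": -0.095, "fingers": -1}, {"tx": 0, "ty": 0, "tz": 0, "twist": -0.095, "fingers": -1}, {"tx": 0, "ty": 0, "tz": 0, "twist": 0, "fingers": -1}]}}

```text
time_s: 19.9
tcp_pos: [0.6261, -0.1422, 0.168]
orientation: [2.388, 2.031, 0.003]
force: [-1.7, -3.2, 14.2]
width: 0.0488
grasp_force: 62.1
```

```bash
python3 - <<'E'
from h import *
o,Rm=st(); print(np.round(o['moment'],2),np.degrees(np.arctan2(Rm[1,0],Rm[0,0])))
E
```

```text
t 19.9 tcp [ 0.6261 -0.1422  0.168 ] F [-1.7 -3.2 14.2] w 0.0488 g 62.05295942723751 q [-0.4   0.65  1.47 -0.    1.01 -0.23]
[[ 0.161  0.987  0.006]
 [ 0.987 -0.16  -0.004]
 [-0.003  0.006 -1.   ]]
[-0.4   0.2   0.08] 80.76388285310013
```

>>> {"method": "move_arm", "body": {"motion": [{"tx": 0, "ty": 0, "tz": -0.003, "twist": 0, "fingers": -1}, {"tx": 0, "ty": 0, "tz": -0.003, "twist": 0, "fingers": -1}, {"tx": 0, "ty": 0, "tz": -0.003, "twist": 0, "fingers": -1}, {"tx": 0, "ty": 0, "tz": -0.003, "twist": 0, "fingers": -1}, {"tx": 0, "ty": 0, "tz": 0, "twist": 0, "fingers": -1}]}}

```text
time_s: 20.4
tcp_pos: [0.6257, -0.1421, 0.1775]
orientation: [2.392, 2.03, 0.002]
force: [1.5, -5.2, 2.8]
width: 0.0488
grasp_force: 62.4
```

>>> {"method": "move_arm", "body": {"motion": [{"tx": 0, "ty": 0, "tz": -0.005, "twist": 0, "fingers": -1}, {"tx": 0, "ty": 0, "tz": -0.005, "twist": 0, "fingers": -1}, {"tx": 0, "ty": 0, "tz": -0.01, "twist": 0, "fingers": -1}, {"tx": 0, "ty": 0, "tz": -0.015, "twist": 0, "fingers": -1}, {"tx": 0, "ty": 0, "tz": -0.015, "twist": 0, "fingers": -1}, {"tx": 0, "ty": 0, "tz": -0.015, "twist": 0, "fingers": -1}, {"tx": 0, "ty": 0, "tz": -0.015, "twist": 0, "fingers": -1}, {"tx": 0, "ty": 0, "tz": -0.01, "twist": 0, "fingers": -1}, {"tx": 0, "ty": 0, "tz": -0.003, "twist": 0, "fingers": -1}, {"tx": 0, "ty": 0, "tz": 0, "twist": 0, "fingers": -1}, {"tx": 0, "ty": 0, "tz": 0, "twist": 0, "fingers": -1}, {"tx": 0, "ty": 0, "tz": 0, "twist": 0, "fingers": -1}]}}

```text
time_s: 21.6
tcp_pos: [0.6237, -0.1403, 0.2691]
orientation: [-2.393, -2.032, 0.001]
force: [-0.3, 0.3, -0.4]
width: 0.0492
grasp_force: 63.8
```

```bash
python3 - <<'E'
from h import *
st(); s=viewer.camera("side"); W=cloud(s); x,y,z=np.moveaxis(W,-1,0)
q=(abs(x-.625)<.035)&(abs(y+.142)<.035); print(np.histogram(z[q],np.arange(.13,.32,.01)))
cv2.imwrite("pics/s4.png",cv2.resize(s["pixels"][60:230,180:350,::-1],(580,580)))
E
```

```text
t 21.6 tcp [ 0.6237 -0.1403  0.2691] F [-0.3  0.3 -0.4] w 0.0492 g 63.81837531924248 q [-0.4   0.53  1.38  0.    1.23 -0.23]
[[ 0.162  0.987 -0.002]
 [ 0.987 -0.162  0.001]
 [ 0.001 -0.002 -1.   ]]
(array([ 91,  26,  23,  45,  33,  17,   0,   0,   0,   0,   0,  25,  59,
        57, 140,  29,  37,  32]), array([0.13, 0.14, 0.15, 0.16, 0.17, 0.18, 0.19, 0.2 , 0.21, 0.22, 0.23,
       0.24, 0.25, 0.26, 0.27, 0.28, 0.29, 0.3 , 0.31]))
```

View pics/s4.png

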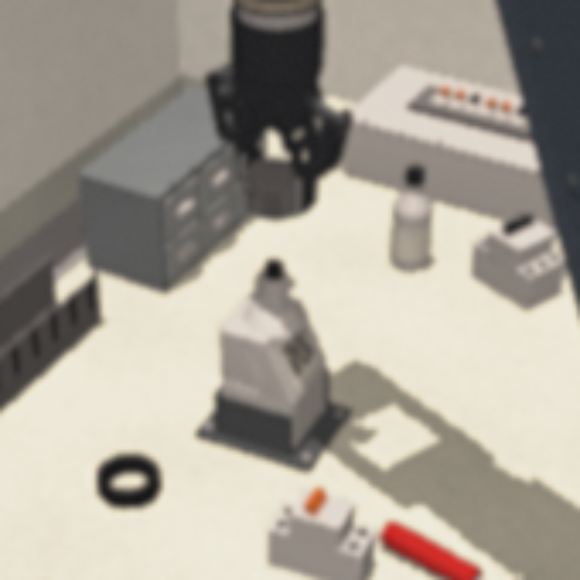

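The cap is level in the gripper at (280,190), with its underside about 75 mm above the open neck at (272,290). The bystanders in view are where they were. I let it settle and hand in.

>>> {"method": "move_arm", "body": {"motion": [{"tx": 0, "ty": 0, "tz": 0, "twist": 0, "fingers": -1}, {"tx": 0, "ty": 0, "tz": 0, "twist": 0, "fingers": -1}, {"tx": 0, "ty": 0, "tz": 0, "twist": 0, "fingers": -1}, {"tx": 0, "ty": 0, "tz": 0, "twist": 0, "fingers": -1}, {"tx": 0, "ty": 0, "tz": 0, "twist": 0, "fingers": -1}]}}

```text
time_s: 22.15
tcp_pos: [0.6242, -0.1406, 0.2702]
orientation: [2.395, 2.033, 0.0]
force: [0.5, 0.6, -0.6]
width: 0.0492
grasp_force: 63.8
```

```bash
python3 -c "
from h import *; st(); print(hand_in())"
```

```text
t 22.15 tcp [ 0.6242 -0.1406  0.2702] F [ 0.5  0.6 -0.6] w 0.0492 g 63.80967937409878 q [-0.4   0.53  1.38  0.    1.23 -0.23]
[[ 0.162  0.987  0.   ]
 [ 0.987 -0.162 -0.   ]
 [ 0.     0.    -1.   ]]
the job is handed in; nothing more can be done
None
```

The job is handed in at 22.2 s: I held the scanner at the jug's label for about 2 s, laid it back flat in the middle of its mat, then pressed, twisted and lifted off the cap, which is held level about 75 mm above the neck.

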